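# Reverse the wheel-nut sockets from rail to rack

## Robot

A 6-joint arm with a two-finger parallel gripper is mounted at the origin on the work surface. World frame = base frame: x ahead of the robot, y to its left, z up, the work surface at z = 0. Lengths are in mm, angles in rad, forces in N, time in s.
With the tool pointing down it reaches from about 325 to 850 mm from the base axis. Payload 15.5 kg.
Tool frame: the origin (TCP) lies midway between the tips of the shut fingers; the grasp point (between the pads) lies 19 mm behind it (env.hold_point_z is the distance from the TCP to the grasp point, in mm); z points along the fingers, y is the line along which they close (so a half turn about z gives the same grasp; the last joint's range is limited). The gripper opens to 91 mm and grips with 3 to 60 N. Pads are 32 mm wide; open, the fingers measure 118 mm over their backs; the gripper's body (76 mm by 178 mm) begins 60 mm behind the grasp point.
Start: joints at [1.173, 0.494, 1.345, -0, 1.302, -0.096], TCP at [186.366, 596.568, 213.915] pointing down, gripper open.
Joint ranges: [-2.91, 2.91], [-0.82, 2.16], [0.22, 2.67], [-1.22, 4.37], [0.12, 2.79], [-3.08, 3.08]. Speed limits (rad/s): [1.89, 1.89, 2.57, 3.01, 3.01, 3.01].

## Interface

Orientations are given as a unit quaternion [x, y, z, w].
In Python, from rig import env gives the robot as it stands.
- The arm moves only by the tool jog_arm, called after "Call:" as name(argument=value, ...) on one line, values as JSON. Schema: {"type":"object","properties":{"deltas":{"type":"array","items":{"type":"array","items":{"type":"number"},"minItems":7,"maxItems":7},"minItems":1,"maxItems":10},"only":{"type":"string"},"quiet":{"type":"boolean"},"lines":{"type":"string"}},"required":["deltas"],"additionalProperties":false}. deltas is a list of rows, 1 to 10 of them, each of 7 numbers: dx, dy, dz in shares of the most that a row can go, 1 being 62.5 mm, then a rotation vector rx, ry, rz in rad, then the opening from 0.0 (shut) to 1.0 (fully open); each row shifts and turns the commanded pose from where the row before left it, along the tool's axes as they then stand; what a row does not reach is not made up. A row lasts 1/8 s, in which the tool goes at most 62.5 mm and 0.188 rad, less where a joint would pass 70% of its speed; a pose out of reach is approached as far as the arm can. The fingers move at their own pace and stop on an object; the grip force is fixed at half the most. Time passes only in rows, so rows that do not move let the fingers close. The tool returns the time, the measured TCP pose, the force, the opening and the grip force at its end. only (a regular expression) keeps the lines of the reply that match it, lines (a string "A,B") keeps lines A to B, and quiet returns only ok. Input that does not fit is refused with a message, and nothing moves.
- env.state(): the state, without advancing time (a new reading comes with each control period).
- env.read_camera(name): name is "side" or "top" or "wrist"; returns a dict with "frame" (420x560x3 uint8, red, green, blue), "fx", "fy", "cx", "cy" (pixels), "R" (3x3) and "t" (3): a world point X has camera coordinates R X + t; the wrist camera has in their place "tool_from_camera" (4x4, takes a point from camera to tool coordinates, whose origin is the TCP and whose axes are the flange's). Camera axes: x right, y down, z forward; pixel columns grow to the right and rows downward; lengths in mm; the calibration is good to about 2 mm. A picture is of the moment at which its call begins: read the wrist's pose just before it. There is no depth.
- env.close_job(): hands the job in; it is judged then, once.
The state is a dict: "time_s": time; "q": joint angles; "qd": joint speeds; "tau": joint torques, N m; "ee_pos": TCP position; "eef_rot": TCP orientation; "ft_force": force on the tool from outside, world axes, zero at the start; "torque": the same for the moment, N m; "width": opening from 0.0 (shut) to 1.0 (fully open); "grasp_force": force on a finger pad.
Only numpy, scipy, OpenCV 4.12 (cv2) and the standard library are available. Lean on these libraries where they do the work, as an engineer would, in place of code of your own. Each camera call takes 0.05 s, during which the arm holds its last target. There are 200 camera calls.

## Task

Move the four coloured wheel-nut sockets from the grey steel clip rail into the empty wooden rack, one in each pocket, in reverse order: the socket nearest the rail's white end goes into the pocket farthest from the rack's white end, and so on along the row. Leave each socket released, upright and the same way up, standing on the floor of its pocket.

Things in the scene. Friction and masses are not known exactly. Their poses are not given: they have to be found in the camera images.
- socket_red: loose wheel-nut socket with a red plastic sleeve between dark steel ends: an upright round cylinder, 30 mm diameter, 80 mm tall, about 0.22 kg. Origin at the centre of its underside, z up its axis.
- socket_yellow: loose wheel-nut socket with a yellow plastic sleeve between dark steel ends: an upright round cylinder, 28 mm diameter, 80 mm tall, about 0.22 kg. Origin at the centre of its underside, z up its axis.
- socket_blue: loose wheel-nut socket with a blue plastic sleeve between dark steel ends: an upright round cylinder, 32 mm diameter, 80 mm tall, about 0.22 kg. Origin at the centre of its underside, z up its axis.
- socket_green: loose wheel-nut socket with a green plastic sleeve between dark steel ends: an upright round cylinder, 26 mm diameter, 80 mm tall, about 0.22 kg. Origin at the centre of its underside, z up its axis.
- clip_red: red square open cup fixed on the rail, in which the red socket stands at the start: 46 x 46 mm outside, 38 mm inside, 16 mm high, floor 4 mm thick. Origin at the centre of its underside (12 mm above the bench, on the rail); axes parallel to the rail's. Clips never come off the rail.
- clip_yellow: yellow square open cup fixed on the rail, in which the yellow socket stands at the start: 46 x 46 mm outside, 38 mm inside, 16 mm high, floor 4 mm thick. Origin at the centre of its underside (12 mm above the bench, on the rail); axes parallel to the rail's. Clips never come off the rail.
- clip_blue: blue square open cup fixed on the rail, in which the blue socket stands at the start: 46 x 46 mm outside, 38 mm inside, 16 mm high, floor 4 mm thick. Origin at the centre of its underside (12 mm above the bench, on the rail); axes parallel to the rail's. Clips never come off the rail.
- clip_green: green square open cup fixed on the rail, in which the green socket stands at the start: 46 x 46 mm outside, 38 mm inside, 16 mm high, floor 4 mm thick. Origin at the centre of its underside (12 mm above the bench, on the rail); axes parallel to the rail's. Clips never come off the rail.
- rail: grey steel rail fixed to the bench, 56 mm wide, 12 mm high; its four clips stand in a row along its y axis at y = -84, -28, 28, 84 mm, in a colour order that differs each time. A white end block (16 mm long, 22 mm high) marks the row's +y end, centred at y = 126 mm. Origin on the bench under the row's middle. Sockets in clips stand 16 mm above the bench.
- rack: wooden rack fixed to the bench, 64 mm wide, 32 mm high; four open-topped pockets in a row along its y axis, centred at y = -84, -28, 28, 84 mm (x = 0), each 48 x 48 mm and 20 mm deep, floor 12 mm above the bench, walls 8 mm. A white end block (16 mm long, 32 mm high) marks the row's +y end, centred at y = 124 mm. Origin on the bench under the row's middle.

How it is judged (in metres and radians):
At the end, for the whole second after the job is handed in: Each socket stands in the rack pocket mirroring its starting clip (pocket y = minus clip y), within 14 mm of the pocket centre along rack x and y, underside within 6 mm of the pocket floor, upright within 0.12 rad, released and slower than 0.02 m/s (((y of clip_red in the frame of rail between -0.104 and -0.064 m and y of socket_red in the frame of rack between 0.07 and 0.098 m) or (y of clip_red in the frame of rail between -0.048 and -0.008 m and y of socket_red in the frame of rack between 0.014 and 0.042 m) or (y of clip_red in the frame of rail between 0.008 and 0.048 m and y of socket_red in the frame of rack between -0.042 and -0.014 m) or (y of clip_red in the frame of rail between 0.064 and 0.104 m and y of socket_red in the frame of rack between -0.098 and -0.07 m)) and x of socket_red in the frame of rack between -0.014 and 0.014 m and z of socket_red in the frame of rack between 0.006 and 0.018 m and angle between each of socket_red, socket_yellow, socket_blue, socket_green's own z axis and vertical below 0.12 rad and linear speed of each of socket_red, socket_yellow, socket_blue, socket_green below 0.02 m/s and ((y of clip_yellow in the frame of rail between -0.104 and -0.064 m and y of socket_yellow in the frame of rack between 0.07 and 0.098 m) or (y of clip_yellow in the frame of rail between -0.048 and -0.008 m and y of socket_yellow in the frame of rack between 0.014 and 0.042 m) or (y of clip_yellow in the frame of rail between 0.008 and 0.048 m and y of socket_yellow in the frame of rack between -0.042 and -0.014 m) or (y of clip_yellow in the frame of rail between 0.064 and 0.104 m and y of socket_yellow in the frame of rack between -0.098 and -0.07 m)) and x of socket_yellow in the frame of rack between -0.014 and 0.014 m and z of socket_yellow in the frame of rack between 0.006 and 0.018 m and ((y of clip_blue in the frame of rail between -0.104 and -0.064 m and y of socket_blue in the frame of rack between 0.07 and 0.098 m) or (y of clip_blue in the frame of rail between -0.048 and -0.008 m and y of socket_blue in the frame of rack between 0.014 and 0.042 m) or (y of clip_blue in the frame of rail between 0.008 and 0.048 m and y of socket_blue in the frame of rack between -0.042 and -0.014 m) or (y of clip_blue in the frame of rail between 0.064 and 0.104 m and y of socket_blue in the frame of rack between -0.098 and -0.07 m)) and x of socket_blue in the frame of rack between -0.014 and 0.014 m and z of socket_blue in the frame of rack between 0.006 and 0.018 m and ((y of clip_green in the frame of rail between -0.104 and -0.064 m and y of socket_green in the frame of rack between 0.07 and 0.098 m) or (y of clip_green in the frame of rail between -0.048 and -0.008 m and y of socket_green in the frame of rack between 0.014 and 0.042 m) or (y of clip_green in the frame of rail between 0.008 and 0.048 m and y of socket_green in the frame of rack between -0.042 and -0.014 m) or (y of clip_green in the frame of rail between 0.064 and 0.104 m and y of socket_green in the frame of rack between -0.098 and -0.07 m)) and x of socket_green in the frame of rack between -0.014 and 0.014 m and z of socket_green in the frame of rack between 0.006 and 0.018 m); the robot touches nothing.
It also fails if it takes over 104 s, if anything falls off the work surface, if the arm or the gripper's body presses on something with over 40 N, if the wrist force passes 120 N, or if a joint passes its speed limit or range.

## Working session

There is one attempt and no reset: what is moved stays moved. The work goes in short steps, Python scripts to look and compute and a tool call to move; the robot and the scene stay as the last step left them, time stands still between calls to the robot, and variables do not carry over. Pictures are saved under pics/ and viewed, at most 14 in all, crops included, and the job is handed in when it is done.

```bash
ls; mkdir -p pics
```

Run:
```python
from rig import env
import cv2,numpy as np
np.set_printoptions(precision=4,suppress=True)
s=env.state();print(s, env.hold_point_z)
for n in("top","side"):
    c=env.read_camera(n);print(n,{k:v for k,v in c.items() if k!="frame"})
    cv2.imwrite(f"pics/{n}0.png",c["frame"][:,:,::-1])
```

```text
pics
rig.py
{'time_s': 0.0, 'q': array([ 1.1725,  0.4942,  1.3461,  0.    ,  1.3025, -0.0955]), 'qd': array([ 0.0008, -0.0013,  0.0006, -0.001 ,  0.0001, -0.0006]), 'tau': array([ -0.0003, -87.8826, -38.1848,   0.0709,   0.0534,  -0.    ]), 'ee_pos': array([186.2034, 596.2124, 213.3338]), 'eef_rot': array([ 0.1508,  0.9886, -0.0006, -0.0002]), 'ft_force': array([-0.716 , -0.2698, -0.7431]), 'torque': array([ 0.0048, -0.0361,  0.0193]), 'grasp_force': 0.0, 'width': 1.0026839686982996} 18.8
top {'fx': 500.6743448373231, 'fy': 500.6743448373231, 'cx': 287.76258058230064, 'cy': 203.7710439912203, 'R': array([[ 0.011 , -0.9999, -0.0084],
       [-0.991 , -0.0097, -0.1335],
       [ 0.1334,  0.0098, -0.991 ]]), 't': array([  5.0742, 557.6702, 846.1122])}
side {'fx': 464.7562684915709, 'fy': 464.7562684915709, 'cx': 282.6531200330473, 'cy': 214.25754034948383, 'R': array([[ 0.8773, -0.4794,  0.0229],
       [-0.241 , -0.4813, -0.8428],
       [ 0.4151,  0.7339, -0.5378]]), 't': array([-468.5504,  173.3577,  687.4207])}
```

View pics/top0.png

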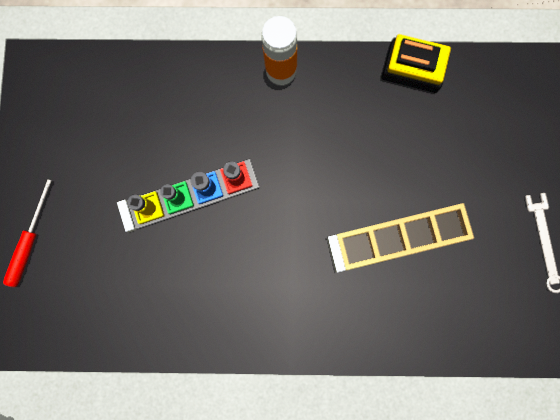

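View pics/side0.png

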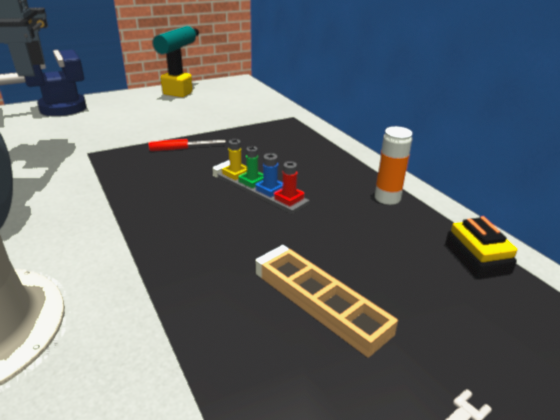

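The top view shows the rail with its white end at (125,215), then yellow, green, blue and red. The rack's white end is at (336,253), with pockets at about (357,247), (389,239), (420,231) and (452,222). I'll zoom in to pick edges.

Run:
```python
import cv2,numpy as np
a=cv2.imread("pics/top0.png")
f=lambda x0,y0:cv2.resize(a[y0:y0+85,x0:x0+155],None,fx=5,fy=3.4*5/5 if 0 else 3.5,interpolation=cv2.INTER_CUBIC)
A=cv2.resize(a[150:240,110:270],(800,450)[:2],interpolation=cv2.INTER_CUBIC)
cv2.imwrite("pics/c1.png",A)
hsv=cv2.cvtColor(a,cv2.COLOR_BGR2HSV)
for p in [(125,215),(330,253),(342,235),(373,244),(357,247),(452,222),(137,202),(200,182),(250,165),(148,195)]:print(p,hsv[p[1],p[0]])
```

```text
(125, 215) [105   2 254]
(330, 253) [30 13 79]
(342, 235) [ 28  90 253]
(373, 244) [ 26 105 253]
(357, 247) [ 17  35 138]
(452, 222) [ 17  43 106]
(137, 202) [15 18 56]
(200, 182) [173  14  74]
(250, 165) [ 20   8 185]
(148, 195) [ 30 255 240]
```

View pics/c1.png

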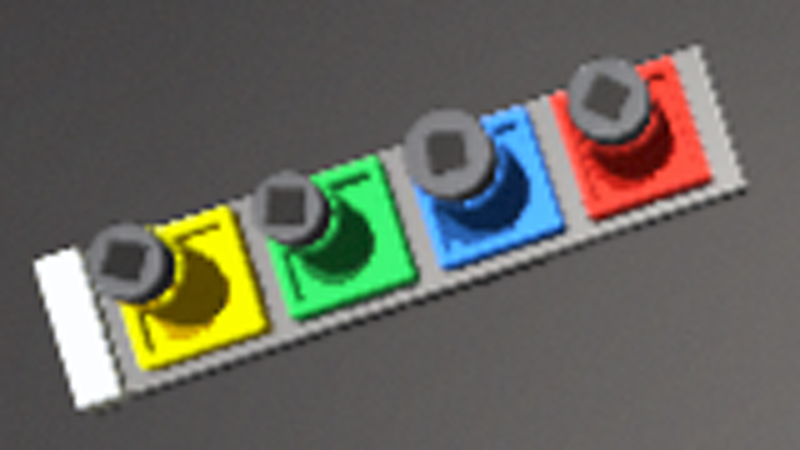

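Create h.py:
```python
import cv2,numpy as np
from rig import env
np.set_printoptions(precision=3,suppress=True)
def ray(c,uv,z):
    uv=np.atleast_2d(uv).astype(float);C=-c["R"].T@c["t"]
    d=np.c_[(uv[:,0]-c["cx"])/c["fx"],(uv[:,1]-c["cy"])/c["fy"],np.ones(len(uv))]@c["R"]
    return C+d*((z-C[2])/d[:,2])[:,None]
```

Run:
```python
from h import *
c=env.read_camera("top");a=c["frame"][:,:,::-1].copy();print("C",-c["R"].T@c["t"])
s=np.array([[124,259],[288,206],[447,151],[605,97]])/5+[110,150]-0.4
P=ray(c,s,96)[:,:2];print("sock",P,"mid",P.mean(0),np.diff(P,axis=0))
d=P[0]-P[3];print("rail yaw of +y",np.arctan2(d[1],d[0]),np.linalg.norm(d))
V=cv2.cvtColor(a,cv2.COLOR_BGR2HSV)[:,:,2]
for name,th,(x0,x1,y0,y1),z in(("rack",180,(310,490,190,285),32),("rackall",120,(310,490,190,285),32),("rail",130,(105,270,150,240),12)):
    m=np.zeros_like(V);m[y0:y1,x0:x1]=(V[y0:y1,x0:x1]>th)*255
    k=max(cv2.findContours(m,0,cv2.CHAIN_APPROX_NONE)[0],key=cv2.contourArea)[:,0]
    W=ray(c,k,z)[:,:2].astype(np.float32);r=cv2.minAreaRect(W);b=cv2.boxPoints(r);print(name,r);print(b)
```

```text
C [439.701   2.243 913.009]
sock [[551.16  263.686]
 [569.407 210.157]
 [588.396 158.065]
 [607.136 106.043]] mid [579.025 184.488] [[ 18.246 -53.529]
 [ 18.989 -52.091]
 [ 18.74  -52.022]]
rail yaw of +y 1.9119887727918674 167.2852595538001
rack ((501.2694091796875, -187.39942932128906), (64.82304382324219, 248.535888671875), 14.408673286437988)
[[ 438.955  -75.105]
 [ 500.8   -315.824]
 [ 563.584 -299.693]
 [ 501.739  -58.975]]
rackall ((501.255126953125, -187.7175750732422), (66.71924591064453, 249.81398010253906), 14.506730079650879)
[[ 437.671  -75.149]
 [ 500.247 -316.999]
 [ 564.84  -300.286]
 [ 502.263  -58.436]]
rail ((578.4978637695312, 194.437744140625), (61.036842346191406, 255.6227264404297), 19.633447647094727)
[[506.809 304.564]
 [592.699  63.803]
 [650.187  84.311]
 [564.297 325.073]]
```

Add to h.py:
```python
from scipy.spatial.transform import Rotation as Rot
def pose():
    s=env.state();return s["ee_pos"],Rot.from_quat(s["eef_rot"])
Y=1.912; K=1.8222
S=dict(yellow=(551.2,263.7),green=(569.4,210.2),blue=(588.4,158.1),red=(607.1,106.0))
D=dict(red=(482.4,-113.8),blue=(496.3,-168.0),green=(510.2,-222.3),yellow=(524.2,-276.5))
def go(xy,z,yaw):
    p,R=pose();G=Rot.from_matrix(np.array([[np.cos(yaw),np.sin(yaw),0],[np.sin(yaw),-np.cos(yaw),0],[0,0,-1]]).reshape(3,3))
    print("d",R.inv().apply(np.array([*xy,z])-p),"rot",(R.inv()*G).as_rotvec(),"after rot",G.inv().apply(np.array([*xy,z])-p))
```

```text
(no output)
```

Call:
jog_arm(deltas=[[0,0,0,0,0,0.1854,1],[0,0,0,0,0,0.1854,1],[0,0,0,0,0,0.1854,1],[0,0,0,0,0,0.1854,1],[0,0,0,0,0,0.1854,1],[0,0,0,0,0,0,1]])

```text
time_s: 0.9
ee_pos: [186.3, 596.4, 213.7]
eef_rot: [0.577, 0.817, -0.0, 0.0]
ft_force: [-0.8, 0.0, -0.3]
width: 0.996
grasp_force: 0.0
```

```bash
python3 -c "
from h import *
go(S['yellow'],213,Y)"
```

```text
d [-435.797  232.216    0.768] rot [-0.     0.     0.001] after rot [-435.644  232.503    0.685]
```

The rows are not in the units I measure in: shifts go in shares of 62.5 mm. I convert before sending: -52 mm is -0.832, -48 mm is -0.768.

Call:
jog_arm(deltas=[[-0.768,0.416,0,0,0,0,1],[-0.768,0.416,0,0,0,0,1],[-0.768,0.416,0,0,0,0,1],[-0.768,0.416,0,0,0,0,1],[-0.768,0.416,0,0,0,0,1],[-0.768,0.416,0,0,0,0,1],[-0.768,0.416,0,0,0,0,1],[-0.768,0.416,0,0,0,0,1],[-0.832,0.384,0,0,0,0,1],[0,0,0,0,0,0,1]])

```text
time_s: 2.15
ee_pos: [553.3, 260.4, 213.6]
eef_rot: [0.576, 0.817, -0.0, 0.0]
ft_force: [0.3, 1.2, -0.6]
width: 1.0
grasp_force: 0.0
```

Run:
```python
from h import *
go(S['yellow'],213,Y)
p,R=pose();c=env.read_camera("wrist");cv2.imwrite("pics/w1.png",c["frame"][:,:,::-1])
T=c["tool_from_camera"];print(T)
# predicted pixels of socket tops
for n in S:
    X=np.linalg.inv(T)@np.r_[R.inv().apply(np.array([*S[n],96])-p),1]
    print(n,c["fx"]*X[0]/X[2]+c["cx"],c["fy"]*X[1]/X[2]+c["cy"])
```

```text
d [ 3.804 -0.853  0.61 ] rot [0.    0.001 0.001] after rot [ 3.803 -0.858  0.613]
[[  -0.001   -0.955   -0.297   83.965]
 [   1.      -0.001    0.       1.268]
 [  -0.      -0.297    0.955 -171.274]
 [   0.       0.       0.       1.   ]]
yellow 271.3767519527878 193.5084003781801
green 270.6949160241655 249.75405653179035
blue 271.2786818145231 299.42804497811096
red 271.5428089685289 344.33149973752035
```

View pics/w1.png

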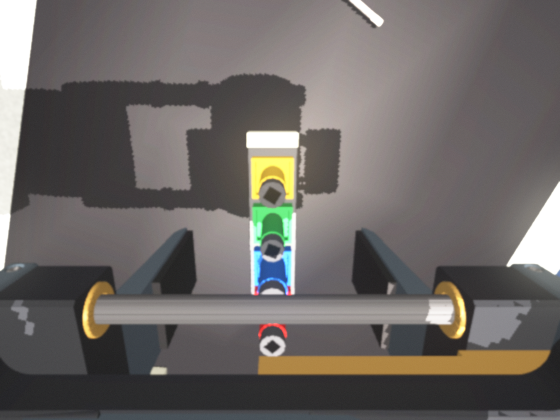

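The wrist view shows the socket holes at yellow (272,193), green (272,248) and red (272,345). These match the predictions to within about 2 px. I'll descend on yellow.

Converted, 4 mm is 0.064, -1 mm is -0.016.

Call:
jog_arm(deltas=[[0.064,-0.016,0.64,0,0,0,1],[0,0,0.72,0,0,0,1],[0,0,0.72,0,0,0,1],[0,0,0.528,0,0,0,1],[0,0,0,0,0,0,1],[0,0,0,0,0,0,0],[0,0,0,0,0,0,0],[0,0,0,0,0,0,0],[0,0,0,0,0,0,0]])

```text
time_s: 3.32
ee_pos: [548.8, 266.8, 51.5]
eef_rot: [0.577, 0.817, 0.0, 0.0]
ft_force: [-0.9, -0.4, 0.4]
width: 0.591
grasp_force: 0.0
```

Call:
jog_arm(deltas=[[0,0,0,0,0,0,0],[0,0,-0.48,0,0,0,0],[0,0,-0.64,0,0,0,0],[0,0,-0.64,0,0,0,0],[0,0,0,0,0,0,0]])

```text
time_s: 3.95
ee_pos: [550.2, 267.3, 164.0]
eef_rot: [0.577, 0.817, 0.002, 0.002]
ft_force: [-0.4, 0.3, 0.5]
width: 0.043
grasp_force: 0.0
```

```bash
python3 -c "
from h import *
go(D['yellow'],160,K)"
```

```text
d [-503.804 -206.363    2.837] rot [ 0.005 -0.     0.09 ] after rot [-520.251 -160.422    3.985]
```

The fingers close more slowly than I allowed, so the lift was empty. I'll reopen and look.

Converted, -45 mm is -0.72.

Call:
jog_arm(deltas=[[0,0,-0.72,0,0,0,1],[0,0,0,0,0,0,1],[0,0,0,0,0,0,1],[0,0,0,0,0,0,1],[0,0,0,0,0,0,1],[0,0,0,0,0,0,1],[0,0,0,0,0,0,1]])

```text
time_s: 4.82
ee_pos: [548.5, 266.7, 205.7]
eef_rot: [0.577, 0.817, -0.0, -0.0]
ft_force: [0.6, -0.4, 0.1]
width: 0.784
grasp_force: 0.0
```

Run:
```python
from h import *
go(S['yellow'],50,Y)
p,R=pose();c=env.read_camera("wrist");a=cv2.resize(c["frame"][90:300,190:370,::-1],None,fx=2.7,fy=2.7)
t=env.read_camera("top")["frame"][150:240,110:270,::-1]
b=np.zeros((600,800,3),np.uint8);b[:567,:486]=a;b[:176,487:800]=cv2.resize(t,(313,176))
cv2.imwrite("pics/w2.png",b)
```

```text
d [ -3.75    1.57  155.749] rot [-0. -0. -0.] after rot [ -3.749   1.537 155.749]
```

View pics/w2.png

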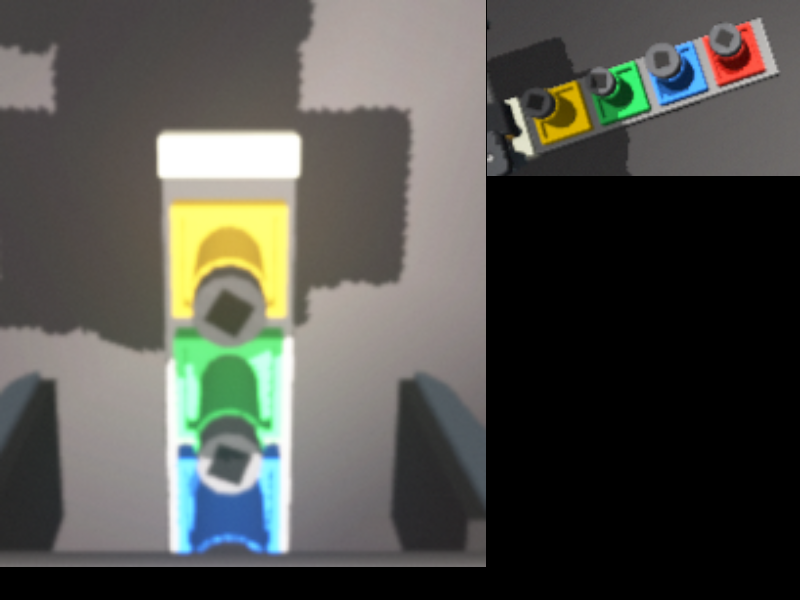

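The yellow socket is still upright in its clip, with its hole at about (275,206). I'll grasp again and give the fingers longer to close.

Call:
jog_arm(deltas=[[-0.064,0.024,0.64,0,0,0,1],[0,0,0.72,0,0,0,1],[0,0,0.72,0,0,0,1],[0,0,0.4,0,0,0,1],[0,0,0,0,0,0,0],[0,0,0,0,0,0,0],[0,0,0,0,0,0,0],[0,0,0,0,0,0,0],[0,0,0,0,0,0,0],[0,0,0,0,0,0,0]])

```text
time_s: 6.18
ee_pos: [551.3, 263.5, 51.1]
eef_rot: [0.577, 0.817, 0.0, 0.0]
ft_force: [1.3, -0.3, 0.3]
width: 0.37
grasp_force: 0.0
```

Call:
jog_arm(deltas=[[0,0,0,0,0,0,0],[0,0,0,0,0,0,0],[0,0,0,0,0,0,0]])

```text
time_s: 6.55
ee_pos: [551.3, 263.4, 51.0]
eef_rot: [0.577, 0.817, 0.0, 0.0]
ft_force: [-0.9, -1.0, 2.9]
width: 0.302
grasp_force: 30.0
```

Converted, -45 mm is -0.72, -20 mm is -0.32.

Call:
jog_arm(deltas=[[0,0,-0.32,0,0,0,0],[0,0,-0.72,0,0,0,0],[0,0,-0.72,0,0,0,0],[0,0,0,0,0,0.09,0],[0,0,0,0,0,0,0],[0,0,0,0,0,0,0]])

```text
time_s: 7.3
ee_pos: [550.8, 263.2, 160.1]
eef_rot: [0.612, 0.791, -0.001, -0.0]
ft_force: [-0.1, 0.1, -2.3]
width: 0.303
grasp_force: 30.0
```

```bash
python3 -c "
from h import *
go(D['yellow'],160,K)"
```

```text
d [-515.904 -160.83     0.42 ] rot [-0.002  0.     0.002] after rot [-516.147 -160.048    0.103]
```

Converted, -55 mm is -0.88, -50 mm is -0.8.

Call:
jog_arm(deltas=[[-0.64,-0.256,0,0,0,0,0],[-0.88,-0.256,0,0,0,0,0],[-0.88,-0.256,0,0,0,0,0],[-0.88,-0.256,0,0,0,0,0],[-0.88,-0.256,0,0,0,0,0],[-0.88,-0.256,0,0,0,0,0],[-0.88,-0.256,0,0,0,0,0],[-0.88,-0.256,0,0,0,0,0],[-0.8,-0.256,0,0,0,0,0],[-0.656,-0.256,0,0,0,0,0]])

```text
time_s: 8.55
ee_pos: [523.9, -278.1, 160.1]
eef_rot: [0.613, 0.79, -0.0, -0.001]
ft_force: [-0.3, 0.1, -2.2]
width: 0.304
grasp_force: 30.0
```

Call:
jog_arm(deltas=[[0,0,0,0,0,0,0],[0,0,0,0,0,0,0]])

```text
time_s: 8.8
ee_pos: [524.1, -275.6, 160.2]
eef_rot: [0.613, 0.79, 0.0, -0.001]
ft_force: [0.5, 0.7, -2.6]
width: 0.303
grasp_force: 30.0
```

Run:
```python
from h import *
go(D['yellow'],47,K)
p,R=pose();c=env.read_camera("wrist");a=c["frame"][:,:,::-1];cv2.imwrite("pics/w3.png",a)
```

```text
d [ -1.045   0.003 113.246] rot [-0.001 -0.001  0.   ] after rot [ -0.897  -0.092 113.247]
```

View pics/w3.png

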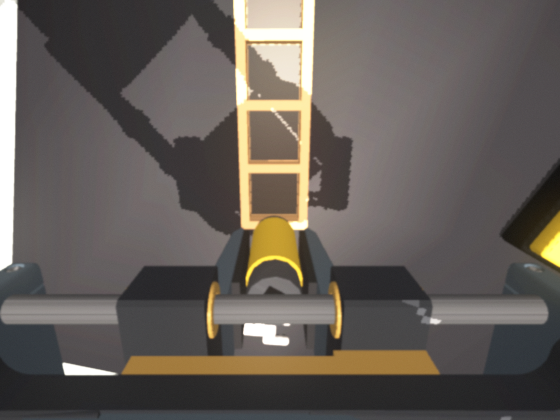

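The rack is centred at column 274, in line with the held socket at 274. I'll lower, release and back up.

Converted, -1 mm is -0.016, 40 mm is 0.64.

Call:
jog_arm(deltas=[[-0.016,0,0.64,0,0,0,0],[0,0,0.64,0,0,0,0],[0,0,0.32,0,0,0,0],[0,0,0.112,0,0,0,0],[0,0,0.08,0,0,0,0],[0,0,0,0,0,0,0],[0,0,0,0,0,0,0]])

```text
time_s: 9.72
ee_pos: [525.1, -277.3, 49.6]
eef_rot: [0.613, 0.79, 0.0, 0.001]
ft_force: [1.0, 0.3, -2.3]
width: 0.304
grasp_force: 30.0
```

Call:
jog_arm(deltas=[[0,0,0.0368,0,0,0,0],[0,0,0,0,0,0,0],[0,0,0,0,0,0,1],[0,0,0,0,0,0,1],[0,0,0,0,0,0,1],[0,0,0,0,0,0,1],[0,0,-0.32,0,0,0,1],[0,0,-0.72,0,0,0,1],[0,0,-0.8,0,0,0,1],[0,0,0,0,0,-0.09,1]])

```text
time_s: 10.98
ee_pos: [526.5, -278.3, 165.5]
eef_rot: [0.576, 0.817, 0.0, 0.003]
ft_force: [0.5, -0.6, -0.4]
width: 1.002
grasp_force: 0.0
```

Call:
jog_arm(deltas=[[0,0,0,0,0,0,1],[0,0,0,0,0,0,1]])

```text
time_s: 11.22
ee_pos: [524.3, -276.8, 160.9]
eef_rot: [0.578, 0.816, -0.0, -0.001]
ft_force: [-0.8, 0.1, -0.2]
width: 0.999
grasp_force: 0.0
```

Run:
```python
from h import *
go(S['green'],160,Y)
c=env.read_camera("wrist");a=c["frame"][:,:,::-1];cv2.imwrite("pics/w4.png",a)
```

```text
d [444.319 204.514   1.227] rot [-0.001 -0.001 -0.002] after rot [443.877 205.474   0.919]
```

View pics/w4.png

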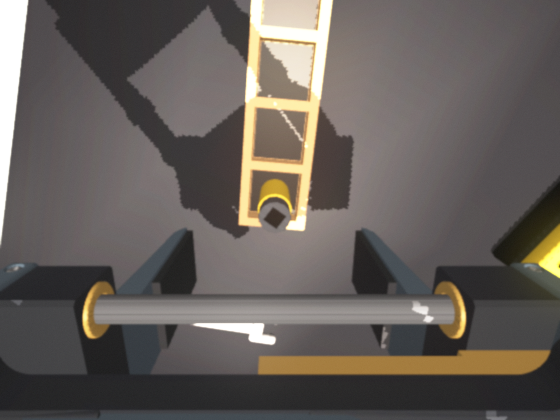

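Yellow stands in the end pocket, its top at (275,213). Next is green.

Call:
jog_arm(deltas=[[0.64,0.32,0,0,0,0,1],[0.832,0.384,0,0,0,0,1],[0.832,0.384,0,0,0,0,1],[0.832,0.384,0,0,0,0,1],[0.832,0.384,0,0,0,0,1],[0.832,0.384,0,0,0,0,1],[0.832,0.384,0,0,0,0,1],[0.832,0.384,0,0,0,0,1],[0.64,0.272,0,0,0,0,1],[0,0,0,0,0,0,1]])

```text
time_s: 12.52
ee_pos: [569.0, 212.7, 160.8]
eef_rot: [0.576, 0.817, -0.0, -0.0]
ft_force: [0.6, -0.7, 0.1]
width: 0.999
grasp_force: 0.0
```

Call:
jog_arm(deltas=[[0,0,0,0,0,0,1],[0,0,0,0,0,0,1]])

```text
time_s: 12.78
ee_pos: [569.4, 208.8, 161.4]
eef_rot: [0.577, 0.816, -0.0, -0.0]
ft_force: [0.1, 0.7, 0.9]
width: 0.999
grasp_force: 0.0
```

```bash
python3 -c "
from h import *
go(S['green'],50,Y)"
```

```text
d [  1.316   0.561 111.405] rot [-0.001  0.    -0.002] after rot [  1.304   0.496 111.405]
```

Converted, 45 mm is 0.72, 40 mm is 0.64.

Call:
jog_arm(deltas=[[0.016,0.008,0.64,0,0,0,1],[0,0,0.72,0,0,0,1],[0,0,0.416,0,0,0,1],[0,0,0,0,0,0,0],[0,0,0,0,0,0,0],[0,0,0,0,0,0,0],[0,0,0,0,0,0,0],[0,0,0,0,0,0,0],[0,0,0,0,0,0,0],[0,0,0,0,0,0,0]])

```text
time_s: 14.02
ee_pos: [569.5, 211.0, 50.6]
eef_rot: [0.577, 0.817, -0.0, -0.0]
ft_force: [0.8, 0.6, -0.4]
width: 0.278
grasp_force: 30.0
```

Call:
jog_arm(deltas=[[0,0,0,0,0,0,0],[0,0,0,0,0,0,0],[0,0,0,0,0,0,0]])

```text
time_s: 14.4
ee_pos: [569.6, 211.0, 50.6]
eef_rot: [0.577, 0.817, 0.0, 0.0]
ft_force: [0.5, 0.3, 0.9]
width: 0.281
grasp_force: 30.0
```

Converted, -45 mm is -0.72, -20 mm is -0.32.

Call:
jog_arm(deltas=[[0,0,-0.32,0,0,0,0],[0,0,-0.72,0,0,0,0],[0,0,-0.72,0,0,0,0],[0,0,0,0,0,0.09,0],[0,0,0,0,0,0,0],[0,0,0,0,0,0,0]])

```text
time_s: 15.15
ee_pos: [569.0, 210.8, 159.8]
eef_rot: [0.612, 0.791, -0.001, -0.0]
ft_force: [0.5, 0.2, -2.5]
width: 0.28
grasp_force: 30.0
```

```bash
python3 -c "
from h import *
go(D['green'],160,K)"
```

```text
d [-404.611 -165.348    0.1  ] rot [-0.002  0.     0.002] after rot [-404.869 -164.718   -0.19 ]
```

Call:
jog_arm(deltas=[[-0.592,-0.24,0,0,0,0,0],[-0.752,-0.304,0,0,0,0,0],[-0.752,-0.304,0,0,0,0,0],[-0.752,-0.304,0,0,0,0,0],[-0.752,-0.304,0,0,0,0,0],[-0.752,-0.304,0,0,0,0,0],[-0.752,-0.304,0,0,0,0,0],[-0.752,-0.304,0,0,0,0,0],[-0.616,-0.272,0,0,0,0,0],[0,0,0,0,0,0,0]])

```text
time_s: 16.4
ee_pos: [509.5, -224.4, 159.9]
eef_rot: [0.614, 0.79, -0.0, -0.0]
ft_force: [0.0, 1.4, -2.6]
width: 0.28
grasp_force: 30.0
```

Call:
jog_arm(deltas=[[0,0,0,0,0,0,0],[0,0,0,0,0,0,0]])

```text
time_s: 16.65
ee_pos: [510.2, -220.8, 160.4]
eef_rot: [0.612, 0.791, 0.0, -0.0]
ft_force: [0.2, 1.2, -1.6]
width: 0.279
grasp_force: 30.0
```

```bash
python3 -c "
from h import *
go(D['green'],47,K)"
```

```text
d [ -1.545  -0.317 113.352] rot [-0.    -0.001  0.001] after rot [ -1.475  -0.364 113.353]
```

Call:
jog_arm(deltas=[[-0.016,0,0.64,0,0,0,0],[0,0,0.64,0,0,0,0],[0,0,0.32,0,0,0,0],[0,0,0.128,0,0,0,0],[0,0,0.064,0,0,0,0],[0,0,0.008,0,0,0,0],[0,0,0,0,0,0,0],[0,0,0,0,0,0,0]])

```text
time_s: 17.65
ee_pos: [510.7, -222.9, 48.6]
eef_rot: [0.613, 0.79, 0.0, 0.0]
ft_force: [1.0, 0.1, -2.3]
width: 0.279
grasp_force: 30.0
```

Call:
jog_arm(deltas=[[0,0,0.0288,0,0,0,0],[0,0,0,0,0,0,0],[0,0,0,0,0,0,1],[0,0,0,0,0,0,1],[0,0,0,0,0,0,1],[0,0,0,0,0,0,1],[0,0,-0.32,0,0,0,1],[0,0,-0.72,0,0,0,1],[0,0,-0.752,0,0,0,1],[0,0,0,0,0,-0.09,1]])

```text
time_s: 18.9
ee_pos: [512.2, -223.7, 161.8]
eef_rot: [0.576, 0.817, 0.0, 0.003]
ft_force: [0.7, -0.8, -0.8]
width: 1.0
grasp_force: 0.0
```

Call:
jog_arm(deltas=[[0,0,0,0,0,0,1],[0,0,0,0,0,0,1]])

```text
time_s: 19.15
ee_pos: [510.1, -222.6, 157.7]
eef_rot: [0.578, 0.816, -0.0, -0.001]
ft_force: [0.2, -1.0, -0.2]
width: 0.994
grasp_force: 0.0
```

```bash
python3 -c "
from h import *
go(S['blue'],160,Y)"
```

```text
d [332.961 200.475  -2.147] rot [-0.001 -0.001 -0.002] after rot [332.518 201.207  -2.299]
```

Call:
jog_arm(deltas=[[0.512,0.304,0,0,0,0,1],[0.72,0.432,0,0,0,0,1],[0.72,0.432,0,0,0,0,1],[0.72,0.432,0,0,0,0,1],[0.72,0.432,0,0,0,0,1],[0.72,0.432,0,0,0,0,1],[0.72,0.432,0,0,0,0,1],[0.512,0.328,0,0,0,0,1],[0,0,0,0,0,0,1],[0,0,0,0,0,0,1]])

```text
time_s: 20.4
ee_pos: [588.1, 158.9, 157.6]
eef_rot: [0.577, 0.817, -0.001, -0.0]
ft_force: [0.1, -0.7, -0.0]
width: 1.004
grasp_force: 0.0
```

Call:
jog_arm(deltas=[[0,0,0,0,0,0,1],[0,0,0,0,0,0,1]])

```text
time_s: 20.65
ee_pos: [588.6, 158.5, 158.3]
eef_rot: [0.577, 0.816, -0.0, -0.0]
ft_force: [0.2, 0.5, -0.4]
width: 0.999
grasp_force: 0.0
```

```bash
python3 -c "
from h import *
go(S['blue'],50,Y)"
```

```text
d [ -0.325  -0.306 108.329] rot [-0.     0.    -0.002] after rot [ -0.328  -0.325 108.329]
```

Call:
jog_arm(deltas=[[0,0,0.64,0,0,0,1],[0,0,0.72,0,0,0,1],[0,0,0.368,0,0,0,1],[0,0,0,0,0,0,0],[0,0,0,0,0,0,0],[0,0,0,0,0,0,0],[0,0,0,0,0,0,0],[0,0,0,0,0,0,0],[0,0,0,0,0,0,0],[0,0,0,0,0,0,0]])

```text
time_s: 21.9
ee_pos: [588.6, 159.4, 50.4]
eef_rot: [0.577, 0.817, 0.0, 0.0]
ft_force: [-1.9, -0.2, 3.9]
width: 0.348
grasp_force: 30.0
```

Call:
jog_arm(deltas=[[0,0,0,0,0,0,0],[0,0,0,0,0,0,0],[0,0,0,0,0,0,0]])

```text
time_s: 22.28
ee_pos: [588.7, 159.4, 50.4]
eef_rot: [0.577, 0.817, 0.0, 0.0]
ft_force: [-1.6, -0.9, 4.9]
width: 0.349
grasp_force: 30.0
```

Call:
jog_arm(deltas=[[0,0,-0.32,0,0,0,0],[0,0,-0.72,0,0,0,0],[0,0,-0.72,0,0,0,0],[0,0,0,0,0,0.09,0],[0,0,0,0,0,0,0],[0,0,0,0,0,0,0]])

```text
time_s: 23.02
ee_pos: [588.1, 159.3, 159.5]
eef_rot: [0.612, 0.791, -0.001, -0.001]
ft_force: [0.3, -0.3, -2.1]
width: 0.348
grasp_force: 30.0
```

```bash
python3 -c "
from h import *
go(D['blue'],160,K)"
```

```text
d [-293.887 -170.839   -0.287] rot [-0.002 -0.     0.002] after rot [-294.161 -170.365   -0.509]
```

Call:
jog_arm(deltas=[[-0.48,-0.272,0,0,0,0,0],[-0.624,-0.368,0,0,0,0,0],[-0.624,-0.368,0,0,0,0,0],[-0.624,-0.368,0,0,0,0,0],[-0.624,-0.368,0,0,0,0,0],[-0.624,-0.368,0,0,0,0,0],[-0.624,-0.368,0,0,0,0,0],[-0.496,-0.256,0,0,0,0,0],[0,0,0,0,0,0,0],[0,0,0,0,0,0,0]])

```text
time_s: 24.28
ee_pos: [496.0, -168.5, 159.9]
eef_rot: [0.613, 0.79, -0.0, -0.001]
ft_force: [-0.8, 0.4, -2.3]
width: 0.346
grasp_force: 30.0
```

Call:
jog_arm(deltas=[[0,0,0,0,0,0,0],[0,0,0,0,0,0,0]])

```text
time_s: 24.52
ee_pos: [496.4, -168.1, 160.2]
eef_rot: [0.613, 0.79, 0.0, -0.0]
ft_force: [-0.1, 0.2, -2.1]
width: 0.344
grasp_force: 30.0
```

```bash
python3 -c "
from h import *
go(D['blue'],47,K)"
```

```text
d [  0.105  -0.073 113.245] rot [-0.    -0.     0.001] after rot [  0.128  -0.085 113.245]
```

Call:
jog_arm(deltas=[[0,0,0.64,0,0,0,0],[0,0,0.64,0,0,0,0],[0,0,0.32,0,0,0,0],[0,0,0.128,0,0,0,0],[0,0,0.064,0,0,0,0],[0,0,0.0208,0,0,0,0],[0,0,0,0,0,0,0],[0,0,0,0,0,0,0]])

```text
time_s: 25.52
ee_pos: [496.5, -169.0, 47.5]
eef_rot: [0.613, 0.79, 0.0, 0.0]
ft_force: [-0.6, -0.6, -2.6]
width: 0.345
grasp_force: 30.0
```

Call:
jog_arm(deltas=[[0,0,0.016,0,0,0,0],[0,0,0,0,0,0,0],[0,0,0,0,0,0,1],[0,0,0,0,0,0,1],[0,0,0,0,0,0,1],[0,0,0,0,0,0,1],[0,0,-0.32,0,0,0,1],[0,0,-0.72,0,0,0,1],[0,0,-0.752,0,0,0,1],[0,0,0,0,0,-0.09,1]])

```text
time_s: 26.78
ee_pos: [498.0, -169.6, 161.3]
eef_rot: [0.576, 0.817, 0.0, 0.003]
ft_force: [0.2, -0.2, 0.1]
width: 1.002
grasp_force: 0.0
```

Call:
jog_arm(deltas=[[0,0,0,0,0,0,1],[0,0,0,0,0,0,1],[0,0,0,0,0,0,1]])

```text
time_s: 27.15
ee_pos: [496.0, -168.7, 157.4]
eef_rot: [0.577, 0.816, -0.0, -0.001]
ft_force: [0.8, 0.0, -0.4]
width: 0.998
grasp_force: 0.0
```

```bash
python3 -c "
from h import *
go(S['red'],160,Y)"
```

```text
d [221.973 196.338  -2.557] rot [-0.001 -0.001 -0.001] after rot [221.695 196.651  -2.578]
```

Converted, 34 mm is 0.544, 30 mm is 0.48.

Call:
jog_arm(deltas=[[0.432,0.384,0,0,0,0,1],[0.544,0.48,0,0,0,0,1],[0.544,0.48,0,0,0,0,1],[0.544,0.48,0,0,0,0,1],[0.544,0.48,0,0,0,0,1],[0.544,0.48,0,0,0,0,1],[0.4,0.36,0,0,0,0,1],[0,0,0,0,0,0,1],[0,0,0,0,0,0,1]])

```text
time_s: 28.28
ee_pos: [606.8, 105.7, 157.5]
eef_rot: [0.577, 0.817, -0.0, -0.0]
ft_force: [-0.4, -0.8, -0.2]
width: 1.004
grasp_force: 0.0
```

Call:
jog_arm(deltas=[[0,0,0,0,0,0,1],[0,0,0,0,0,0,1]])

```text
time_s: 28.52
ee_pos: [607.1, 105.3, 158.1]
eef_rot: [0.577, 0.817, -0.0, -0.0]
ft_force: [-0.9, -0.1, -0.3]
width: 1.0
grasp_force: 0.0
```

```bash
python3 -c "
from h import *
go(S['red'],50,Y)"
```

```text
d [  0.615   0.281 108.053] rot [-0.     0.    -0.001] after rot [  0.614   0.265 108.053]
```

Converted, 45 mm is 0.72, 40 mm is 0.64.

Call:
jog_arm(deltas=[[0,0,0.64,0,0,0,1],[0,0,0.72,0,0,0,1],[0,0,0.368,0,0,0,1],[0,0,0,0,0,0,0],[0,0,0,0,0,0,0],[0,0,0,0,0,0,0],[0,0,0,0,0,0,0],[0,0,0,0,0,0,0],[0,0,0,0,0,0,0],[0,0,0,0,0,0,0]])

```text
time_s: 29.78
ee_pos: [607.2, 106.1, 50.1]
eef_rot: [0.577, 0.817, -0.0, 0.0]
ft_force: [-0.3, -0.2, 1.9]
width: 0.324
grasp_force: 30.0
```

Call:
jog_arm(deltas=[[0,0,0,0,0,0,0],[0,0,0,0,0,0,0],[0,0,0,0,0,0,0]])

```text
time_s: 30.15
ee_pos: [607.2, 106.1, 50.1]
eef_rot: [0.577, 0.817, -0.0, 0.0]
ft_force: [-1.4, -0.7, 5.2]
width: 0.327
grasp_force: 30.0
```

Converted, -45 mm is -0.72, -20 mm is -0.32.

Call:
jog_arm(deltas=[[0,0,-0.32,0,0,0,0],[0,0,-0.72,0,0,0,0],[0,0,-0.72,0,0,0,0],[0,0,0,0,0,0.09,0],[0,0,0,0,0,0,0],[0,0,0,0,0,0,0]])

```text
time_s: 30.9
ee_pos: [606.7, 106.0, 159.2]
eef_rot: [0.612, 0.791, -0.001, -0.001]
ft_force: [-0.5, -0.4, -2.9]
width: 0.326
grasp_force: 30.0
```

```bash
python3 -c "
from h import *
go(D['red'],160,K)"
```

```text
d [-181.735 -175.308   -0.615] rot [-0.002 -0.     0.001] after rot [-181.996 -175.037   -0.841]
```

Call:
jog_arm(deltas=[[-0.32,-0.32,0,0,0,0,0],[-0.448,-0.432,0,0,0,0,0],[-0.448,-0.432,0,0,0,0,0],[-0.448,-0.432,0,0,0,0,0],[-0.448,-0.432,0,0,0,0,0],[-0.448,-0.432,0,0,0,0,0],[-0.352,-0.328,0,0,0,0,0],[0,0,0,0,0,0,0],[0,0,0,0,0,0,0]])

```text
time_s: 32.02
ee_pos: [482.5, -113.5, 159.7]
eef_rot: [0.613, 0.79, 0.0, -0.0]
ft_force: [-0.1, -0.1, -2.9]
width: 0.324
grasp_force: 30.0
```

Call:
jog_arm(deltas=[[0,0,0,0,0,0,0],[0,0,0,0,0,0,0]])

```text
time_s: 32.28
ee_pos: [482.7, -113.3, 159.9]
eef_rot: [0.613, 0.79, 0.0, -0.0]
ft_force: [-0.7, 0.1, -2.5]
width: 0.327
grasp_force: 30.0
```

```bash
python3 -c "
from h import *
go(D['red'],46,K)"
```

```text
d [ -0.473  -0.374 113.914] rot [-0.    -0.     0.001] after rot [ -0.459  -0.38  113.914]
```

Call:
jog_arm(deltas=[[0,0,0.64,0,0,0,0],[0,0,0.64,0,0,0,0],[0,0,0.32,0,0,0,0],[0,0,0.128,0,0,0,0],[0,0,0.064,0,0,0,0],[0,0,0.0256,0,0,0,0],[0,0,0,0,0,0,0],[0,0,0,0,0,0,0]])

```text
time_s: 33.28
ee_pos: [482.7, -113.9, 46.9]
eef_rot: [0.613, 0.79, 0.0, 0.0]
ft_force: [-0.2, -0.2, -2.4]
width: 0.322
grasp_force: 30.0
```

Converted, -55 mm is -0.88, -45 mm is -0.72.

Call:
jog_arm(deltas=[[0,0,0.0128,0,0,0,0],[0,0,0,0,0,0,0],[0,0,0,0,0,0,1],[0,0,0,0,0,0,1],[0,0,0,0,0,0,1],[0,0,0,0,0,0,1],[0,0,-0.32,0,0,0,1],[0,0,-0.72,0,0,0,1],[0,0,-0.88,0,0,0,1],[0,0,-0.48,0,0,0,1]])

```text
time_s: 34.52
ee_pos: [483.0, -114.0, 198.2]
eef_rot: [0.613, 0.79, 0.0, 0.001]
ft_force: [0.9, -0.2, 0.1]
width: 1.001
grasp_force: 0.0
```

Call:
jog_arm(deltas=[[0.64,0,0,0,0,0,1],[0.8,0,0,0,0,0,1],[0.8,0,0,0,0,0,1],[0.8,0,0,0,0,0,1],[0.8,0,0,0,0,0,1],[0.8,0,0,0,0,0,1],[0.8,0,0,0,0,0,1],[0,0,0,0,0,0,1],[0,0,0,0,0,0,1]])

```text
time_s: 35.65
ee_pos: [397.9, 215.3, 195.6]
eef_rot: [0.613, 0.79, -0.0, 0.0]
ft_force: [0.5, 0.1, -0.3]
width: 1.002
grasp_force: 0.0
```

Run:
```python
from h import *
b=np.zeros((600,800,3),np.uint8)
t=env.read_camera("top");s=env.read_camera("side")
b[:300,:400]=cv2.resize(t["frame"],(400,300))[:,:,::-1]
b[:300,400:]=cv2.resize(s["frame"],(400,300))[:,:,::-1]
b[300:,:400]=cv2.resize(t["frame"][170:290,320:480],(400,300))[:,:,::-1]
b[300:,400:]=cv2.resize(s["frame"][200:365,230:450],(400,300))[:,:,::-1]
cv2.imwrite("pics/end.png",b)
for n in D:
    for c in(t,s):
        X=c["R"]@np.array([*D[n],92])+c["t"];print(n,c["fx"]*X[0]/X[2]+c["cx"],c["fy"]*X[1]/X[2]+c["cy"])
```

```text
red 363.2631076123347 245.6501789735298
red 289.6232872056629 235.39939841512543
blue 396.3438311725404 237.48963321181486
blue 314.5737872223161 251.05881459098163
green 429.37890783965827 229.35605968576104
green 342.03434463512974 268.30759353323543
yellow 462.24431474226407 221.18743895557793
yellow 372.37585361265405 287.2937998409519
```

View pics/end.png

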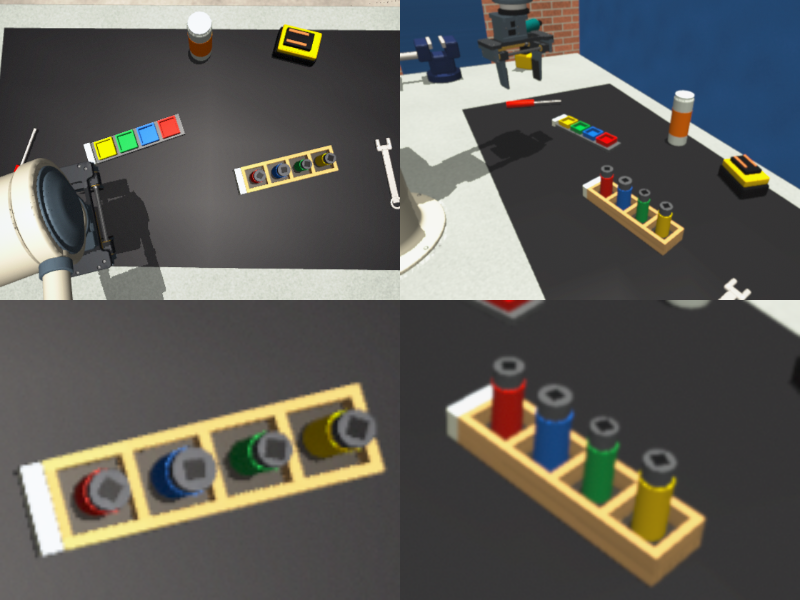

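All four sockets stand upright, with red nearest the rack's white end, then blue, green and yellow. Their tops, such as red at (363,246) and yellow at (462,221), match the predicted pixels for centred sockets.

```bash
python3 -c "
from rig import env
print(env.close_job())"
```

```text
the job is handed in; nothing more can be done
None
```

I moved all four sockets into the rack in reverse order and handed the job in at about 36 s of the 104 s allowed; the last pictures show each one released and upright in its correct pocket, but the hand-in returned no verdict.

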